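# Cull the broken nut bars and close down the inspection bench

### The job

Pick every odd nut bar (broken short, chipped at a corner, or bent) off the white board and put it in the seconds tub, leaving the whole bars lying on the board, and keep the tub open and the inspection lamps on until the last odd one is in. Then shut the tub's lid and switch all four lamps off in one sweep along the row of switches, away from the robot. Leave the jar, the tin and the carton alone.

Things in the scene. Friction and masses are not known exactly. Their poses are not given: they have to be found in the camera images.
- board: white plastic board fixed on the table, 280 mm (x) by 400 mm (y), 12 mm thick; origin at the centre of its underside. The bars lie on it, separate and flat.
- whole1: whole nut bar, a straight rectangular block 70 x 28 x 18 mm, origin at its centre. About 35 g; origin at mid-height (9 mm up), x along, y across, z up. May be absent.
- whole2: whole nut bar, a straight rectangular block 70 x 28 x 18 mm, origin at its centre. About 35 g; origin at mid-height (9 mm up), x along, y across, z up. May be absent.
- whole3: whole nut bar, a straight rectangular block 70 x 28 x 18 mm, origin at its centre. About 35 g; origin at mid-height (9 mm up), x along, y across, z up. May be absent.
- whole4: whole nut bar, a straight rectangular block 70 x 28 x 18 mm, origin at its centre. About 35 g; origin at mid-height (9 mm up), x along, y across, z up. May be absent.
- whole5: whole nut bar, a straight rectangular block 70 x 28 x 18 mm, origin at its centre. About 35 g; origin at mid-height (9 mm up), x along, y across, z up. May be absent.
- short1: odd nut bar: broken short, a straight block only 44 x 28 x 18 mm (whole ones are 70 long), origin at its centre. About 35 g; origin at mid-height (9 mm up), x along, y across, z up. May be absent.
- short2: odd nut bar: broken short, a straight block only 44 x 28 x 18 mm (whole ones are 70 long), origin at its centre. About 35 g; origin at mid-height (9 mm up), x along, y across, z up. May be absent.
- chip1: odd nut bar: 70 x 28 x 18 mm with a corner broken out. From x = -35 to +7 mm it has its full width (y -14 to +14), from x = +7 to +35 mm only y = -14 to +1 mm is left. Origin at the centre of the unbroken outline. About 35 g; origin at mid-height (9 mm up), x along, y across, z up. May be absent.
- chip2: odd nut bar: 70 x 28 x 18 mm with a corner broken out. From x = -35 to +7 mm it has its full width (y -14 to +14), from x = +7 to +35 mm only y = -14 to +1 mm is left. Origin at the centre of the unbroken outline. About 35 g; origin at mid-height (9 mm up), x along, y across, z up. May be absent.
- bent1: odd nut bar: bent into a wide V. Two straight arms 28 mm wide and 18 mm thick run 37 mm from the bend, one along +x turned 20 degrees towards +y, the other along -x turned 20 degrees towards +y. Origin at the bend, on the bar's centre line. About 35 g; origin at mid-height (9 mm up), x along, y across, z up. May be absent.
- bent2: odd nut bar: bent into a wide V. Two straight arms 28 mm wide and 18 mm thick run 37 mm from the bend, one along +x turned 20 degrees towards +y, the other along -x turned 20 degrees towards +y. Origin at the bend, on the bar's centre line. About 35 g; origin at mid-height (9 mm up), x along, y across, z up. May be absent.
- tub: grey seconds tub fixed on the table, to one side of the board: open-topped box 150 (x) x 180 (y) x 80 mm high, walls and floor 5 mm; origin at the centre of its underside. A lid stands open on its far (+x) rim.
- lid (a joint): lid of the tub, hinged along the tub's +x top rim; 0 = shut, grows as it opens (rad, up to 2.05). It starts open, leaning back past upright and resting there; tipped towards the tub to below about 1.3 it falls shut by its own weight (150 g, light damping).
- lid_hinge (a point): middle of the lid's hinge line, at the tub's +x top rim. The lid panel reaches 150 mm from here and is as wide as the tub (180 mm), 6 mm thick.
- lid_handle (a point): small knob on the upper face of the lid, 30 mm from its free edge, halfway along it; this point is 35 mm off the face. It is on the back (away from the robot) while the lid stands open.
- bank: switch bank of the inspection lamps, fixed on the table on the other side of the board: a grey box 190 (x) x 75 (y) x 40 mm high with four black flip levers in a row along its x axis, pitch 34 mm; origin at the centre of its underside. Levers are 31 mm long from pivots on the box top, 16 mm wide (across the row), 7 mm thick: tips 70 mm above the table when on, 53 mm when off.
- sw0 (a joint): lever 0 of the bank (0 is the one nearest the robot, at the bank's x = -51 mm). 0 = on: the lever stands nearly upright, leaning 0.25 rad towards the bank's -x; 1.5 = off: lying over 1.25 rad towards the bank's +x. Held by friction (about 1 N at the tip), it stays where it is left; the lamp goes off beyond 0.9.
- sw1 (a joint): lever 1 of the bank (0 is the one nearest the robot, at the bank's x = -17 mm). 0 = on: the lever stands nearly upright, leaning 0.25 rad towards the bank's -x; 1.5 = off: lying over 1.25 rad towards the bank's +x. Held by friction (about 1 N at the tip), it stays where it is left; the lamp goes off beyond 0.9.
- sw2 (a joint): lever 2 of the bank (0 is the one nearest the robot, at the bank's x = 17 mm). 0 = on: the lever stands nearly upright, leaning 0.25 rad towards the bank's -x; 1.5 = off: lying over 1.25 rad towards the bank's +x. Held by friction (about 1 N at the tip), it stays where it is left; the lamp goes off beyond 0.9.
- sw3 (a joint): lever 3 of the bank (0 is the one nearest the robot, at the bank's x = 51 mm). 0 = on: the lever stands nearly upright, leaning 0.25 rad towards the bank's -x; 1.5 = off: lying over 1.25 rad towards the bank's +x. Held by friction (about 1 N at the tip), it stays where it is left; the lamp goes off beyond 0.9.
- jar: jar of nuts, 72 mm across, 75 mm tall, standing beyond the board: leave it alone. Origin at the centre of its underside.
- tin: round tin, 84 mm across, 70 mm tall, standing beyond the board: leave it alone. Origin at the centre of its underside.
- carton: small closed carton 60 x 100 x 50 mm beyond the board: leave it alone. Origin at the centre of its underside.
Not all that is in view belongs to the job. Leave any turquoise or yellow look-alike of the bent2 alone.

How it is judged:
On the way, in this order (a step that is already met when the one before it is completed fails the run):
1. every odd bar is in the tub while the lid is still open and all four lamps are on (x of short1 in the frame of tub between -0.072 and 0.072 m and y of short1 in the frame of tub between -0.087 and 0.087 m and z of short1 in the frame of tub between 0 and 0.08 m and x of short2 in the frame of tub between -0.072 and 0.072 m and y of short2 in the frame of tub between -0.087 and 0.087 m and z of short2 in the frame of tub between 0 and 0.08 m and x of chip1 in the frame of tub between -0.072 and 0.072 m and y of chip1 in the frame of tub between -0.087 and 0.087 m and z of chip1 in the frame of tub between 0 and 0.08 m and x of chip2 in the frame of tub between -0.072 and 0.072 m and y of chip2 in the frame of tub between -0.087 and 0.087 m and z of chip2 in the frame of tub between 0 and 0.08 m and x of bent1 in the frame of tub between -0.072 and 0.072 m and y of bent1 in the frame of tub between -0.087 and 0.087 m and z of bent1 in the frame of tub between 0 and 0.08 m and x of bent2 in the frame of tub between -0.072 and 0.072 m and y of bent2 in the frame of tub between -0.087 and 0.087 m and z of bent2 in the frame of tub between 0 and 0.08 m and value of joint each of sw0, sw1, sw2, sw3 below 0.5 rad and value of joint lid above 0.5 rad), for 0.2 s.
2. all four lamp switches are off (value of joint each of sw0, sw1, sw2, sw3 above 0.9 rad), for 0.2 s.
At the end, for the whole second after the job is handed in: Every odd bar lies inside the tub, every whole bar lies on the board (its middle over the board, not stacked on another), all at rest; the lid is shut (within 0.1 rad); all four levers are beyond 0.9 rad (off) (all of step 2 and x of short1 in the frame of tub between -0.072 and 0.072 m and y of short1 in the frame of tub between -0.087 and 0.087 m and z of short1 in the frame of tub between 0 and 0.08 m and x of short2 in the frame of tub between -0.072 and 0.072 m and y of short2 in the frame of tub between -0.087 and 0.087 m and z of short2 in the frame of tub between 0 and 0.08 m and x of chip1 in the frame of tub between -0.072 and 0.072 m and y of chip1 in the frame of tub between -0.087 and 0.087 m and z of chip1 in the frame of tub between 0 and 0.08 m and x of chip2 in the frame of tub between -0.072 and 0.072 m and y of chip2 in the frame of tub between -0.087 and 0.087 m and z of chip2 in the frame of tub between 0 and 0.08 m and x of bent1 in the frame of tub between -0.072 and 0.072 m and y of bent1 in the frame of tub between -0.087 and 0.087 m and z of bent1 in the frame of tub between 0 and 0.08 m and x of bent2 in the frame of tub between -0.072 and 0.072 m and y of bent2 in the frame of tub between -0.087 and 0.087 m and z of bent2 in the frame of tub between 0 and 0.08 m and x of whole1 in the frame of board between -0.14 and 0.14 m and y of whole1 in the frame of board between -0.2 and 0.2 m and z of whole1 in the frame of board between 0.012 and 0.034 m and x of whole2 in the frame of board between -0.14 and 0.14 m and y of whole2 in the frame of board between -0.2 and 0.2 m and z of whole2 in the frame of board between 0.012 and 0.034 m and x of whole3 in the frame of board between -0.14 and 0.14 m and y of whole3 in the frame of board between -0.2 and 0.2 m and z of whole3 in the frame of board between 0.012 and 0.034 m and x of whole4 in the frame of board between -0.14 and 0.14 m and y of whole4 in the frame of board between -0.2 and 0.2 m and z of whole4 in the frame of board between 0.012 and 0.034 m and x of whole5 in the frame of board between -0.14 and 0.14 m and y of whole5 in the frame of board between -0.2 and 0.2 m and z of whole5 in the frame of board between 0.012 and 0.034 m and value of joint lid below 0.1 rad and linear speed of each of whole1, whole2, whole3, whole4, whole5, short1, short2, chip1, chip2, bent1, bent2 below 0.03 m/s); the robot touches nothing.
It fails at once if the jar was shoved more than 3 cm or tipped (distance of jar from where it was at the start of the episode above 0.03 m or angle between jar's own z axis and vertical above 0.4 rad).
It fails at once if the tin was shoved more than 3 cm or tipped (distance of tin from where it was at the start of the episode above 0.03 m or angle between tin's own z axis and vertical above 0.4 rad).
It fails at once if the carton was shoved more than 3 cm or tipped (distance of carton from where it was at the start of the episode above 0.03 m or angle between carton's own z axis and vertical above 0.4 rad).
It fails at once if the hand left the switch bank (over 25 cm away) with only some of the lamps off: not one sweep (value of joint any of sw0, sw1, sw2, sw3 above 0.9 rad and not (value of joint each of sw0, sw1, sw2, sw3 above 0.9 rad) and distance between the grasp point and bank above 0.25 m).
Of short1, short2, chip1, chip2, bent1, bent2 only 4 to 6 are there at a start; the rules pass over those that are not, and their reading is None.
Of whole1, whole2, whole3, whole4, whole5 only 3 to 5 are there at a start; the rules pass over those that are not, and their reading is None.
At some moment in a run one of short1, short2, chip1, chip2, bent1, bent2, whole1, whole2 may be knocked a few centimetres aside while the robot is not near it.
Once in a run the grip may slacken for a moment while it holds something.
It also fails if it takes over 210 s, if anything falls off the work surface, if the arm or the gripper's body presses on something with over 40 N, if the wrist force passes 120 N, or if a joint passes its speed limit or range.

### The arm

A 7-joint arm with a two-finger parallel gripper is mounted at the origin on the work surface. World frame = base frame: x ahead of the robot, y to its left, z up, the work surface at z = 0. Lengths are in m, angles in rad, forces in N, time in s.
With the tool pointing down it reaches from about 0.4 to 0.85 m from the base axis. Payload 10.4 kg.
Tool frame: the origin (TCP) lies between the finger pads; the fingertips stand 11 mm ahead of it and the grasp point (between the pads) lies 8 mm behind it; x points along the fingers, y is the direction in which the jaws open and shut, and the axes are right-handed (so a half turn about x gives the same grasp; the last joint's range is limited). The gripper opens to 87 mm and grips with 3 to 60 N. Pads are 19 mm wide; open, the fingers measure 117 mm over their backs; the gripper's body (75 mm by 190 mm) begins 51 mm behind the grasp point.
Start: joints at [-1.235, 0.332, -0.065, 1.46, 0.022, 1.35, -0.088], TCP at [0.219, 0.585, 0.234] pointing down, gripper open.
Joint ranges: [-2.6, 2.6], [-0.5, 2.12], [-1.47, 1.34], [0.16, 2.42], [-1.27, 4.41], [0.06, 2.06], [-2.6, 2.6]. Speed limits (rad/s): [2.22, 2.22, 2.79, 2.79, 3.14, 3.14, 3.14].

### API

Orientations are given as a unit quaternion [x, y, z, w].
In Python, from bench import r, cams, ticket gives the robot as it stands. The module is installed in compiled form; this text tells all that it offers.
- The arm moves only by the tool drive_tool, never from a script. Its argument "moves" is text: rows parted by semicolons, each of 5 numbers parted by spaces: the shift along the world's x, y, z in m, then the turn about the world's z in degrees, then the closure, from 0 (fully open) to 1 (shut). In form: x y z twist grip; .... A call has 1 to 20 rows; each row shifts and turns the commanded pose from where the row before left it; what a row does not reach is not made up. A row lasts 1/8 s, in which the tool goes at most 62.5 mm and 10.7 degrees, less where a joint would pass 70% of its speed; a pose out of reach is approached as far as the arm can. A call is refused whole if a number of a shift passes 0.0625 or a number of a turn 10.7, either way. A call with a gripper value outside its range is refused whole. The fingers move at their own pace and stop on an object; "newtons" is the grip in N (left out, the last holds). Time passes only in rows, so rows that do not move let the fingers close. It gives the time, the measured TCP pose, the force and the opening at its end, in the units of the state.
- r.read_state(): the state, without advancing time (a new reading comes with each control period).
- cams.camera(name): name is "side" or "top" or "wrist"; returns a dict with "color" (420x560x3 uint8, red, green, blue), "fx", "fy", "cx", "cy" (pixels), "distortion" ([k1, k2, p1, p2, k3] as OpenCV has them; the pictures are not rectified), "extrinsics" (4x4, takes a point from camera to world coordinates). Camera axes: x right, y down, z forward; pixel columns grow to the right and rows downward; lengths in m; the calibration is good to about 2 mm. A picture is of the moment at which its call begins. There is no depth.
- ticket.close_job(): hands the job in, once; it reports no verdict.
The state is a dict: "time": time; "joint_positions": joint angles; "joint_vel": joint speeds; "joint_torque": joint torques, N m; "ee_pos": TCP position; "eef_rot": TCP orientation; "ft_force": force on the tool from outside, world axes, zero at the start; "torque": the same for the moment, N m; "width": finger opening in m.
Only numpy, scipy, OpenCV 4.12 (cv2) and the standard library are available. Lean on these libraries where they do the work, as an engineer would, in place of code of your own. Each camera call takes 0.05 s, during which the arm holds its last target.

## Working session

There is one attempt and no reset: what is moved stays moved. The work goes in short steps, Python scripts to look and compute and a tool call to move; the robot and the scene stay as the last step left them, time stands still between calls to the robot, and variables do not carry over. Pictures are saved under pics/ and viewed, and the job is handed in when it is done.

Besides the shell and the picture viewer there is one more tool, called as name(argument=value, ...) on one line, values as JSON. drive_tool: Moves the arm, as the interface text tells. Its arguments: {"type":"object","properties":{"moves":{"type":"string"},"newtons":{"type":"number"}},"required":["moves"]}

```bash
mkdir -p pics; python3 - <<'E'
from bench import r,cams
import cv2,numpy as np
s=r.read_state()
for k,v in s.items(): print(k,np.round(v,4))
for n in ["side","top","wrist"]:
    c=cams.camera(n)
    cv2.imwrite(f"pics/{n}0.png",c["color"][:,:,::-1])
    print(n,c["fx"],c["fy"],c["cx"],c["cy"],c["distortion"]);print(np.round(c["extrinsics"],4))
E
```

```text
time 0.0
joint_positions [-1.2346  0.3329 -0.0647  1.461   0.0216  1.3499 -0.0885]
joint_vel [-0.0026  0.0007  0.0002  0.0003 -0.0003  0.0027  0.0004]
joint_torque [-2.00000e-04 -6.23265e+01  2.43000e-02 -3.89893e+01 -6.14000e-02
  3.99000e-02  1.00000e-04]
ee_pos [0.2194 0.5848 0.2327]
eef_rot [ 0.1257  0.6958 -0.1267  0.6957]
ft_force [ 0.2644 -0.5855 -0.1123]
torque [-0.0638 -0.0134 -0.0006]
width 0.0873
side 483.2089922789511 483.2089922789511 285.3670611310333 212.127958250328 [-0.09701306  0.          0.          0.          0.        ]
[[ 0.907  -0.2283  0.3538  0.1481]
 [-0.4209 -0.4668  0.7778 -0.914 ]
 [-0.0124 -0.8544 -0.5195  0.7135]
 [ 0.      0.      0.      1.    ]]
top 421.5874120723578 421.5874120723578 276.2796878827766 215.73300128622364 [-0.08629087  0.          0.          0.          0.        ]
[[-0.0168 -0.9992  0.0367  0.5129]
 [-0.9994  0.0157 -0.0304  0.0257]
 [ 0.0298 -0.0372 -0.9989  1.2412]
 [ 0.      0.      0.      1.    ]]
wrist 326.6315876519768 326.6315876519768 283.4286614091932 211.8650068464384 [-0.02127078  0.          0.          0.          0.        ]
[[ 0.3513  0.9047  0.2412  0.1539]
 [ 0.9363 -0.339  -0.0921  0.6104]
 [-0.0016  0.2582 -0.9661  0.3836]
 [ 0.      0.      0.      1.    ]]
```

View pics/top0.png

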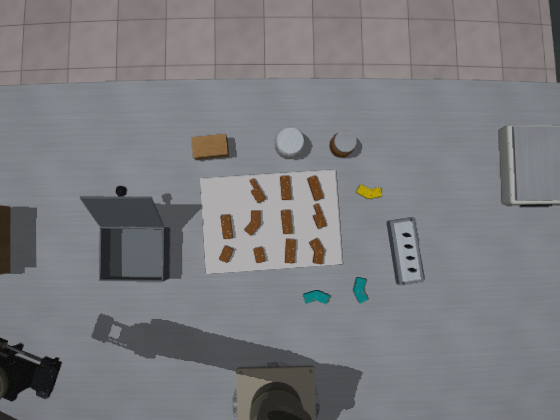

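View pics/side0.png

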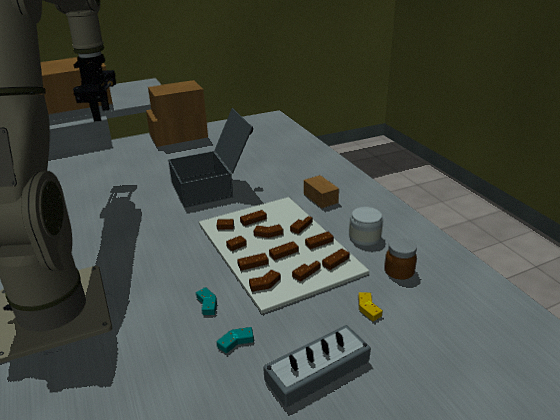

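View pics/wrist0.png

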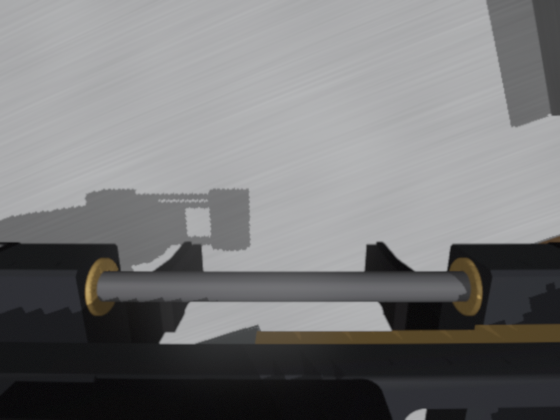

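Top view: image up is +x and right is −y. The board is centred near (271,222), the tub at (135,253) and the switches at (406,250). The look-alikes are turquoise at (316,296) and (361,290), and yellow at (369,191). Next I'll segment the bars.

```bash
cat > h.py <<'E'
from bench import r,cams
import cv2,numpy as np
def ray(c,uv,z):
    K=np.array([[c["fx"],0,c["cx"]],[0,c["fy"],c["cy"]],[0,0,1]])
    p=cv2.undistortPoints(np.float64(uv).reshape(-1,1,2),K,np.float64(c["distortion"])).reshape(-1,2)
    d=np.c_[p,np.ones(len(p))]@c["extrinsics"][:3,:3].T; o=c["extrinsics"][:3,3]
    return (o+d*((z-o[2])/d[:,2])[:,None])
def proj(c,P):
    K=np.array([[c["fx"],0,c["cx"]],[0,c["fy"],c["cy"]],[0,0,1]])
    T=np.linalg.inv(c["extrinsics"])
    return cv2.projectPoints(np.float64(P).reshape(-1,1,3),cv2.Rodrigues(T[:3,:3])[0],T[:3,3],K,np.float64(c["distortion"]))[0].reshape(-1,2)
def bars(c,z=0.03,up=4):
    im=cv2.resize(c["color"],None,fx=up,fy=up,interpolation=cv2.INTER_CUBIC)
    h=cv2.cvtColor(im,cv2.COLOR_RGB2HSV)
    f=im.astype(int)
    m=((f[:,:,0]-f[:,:,2]>35)&(h[:,:,0]<18)&(h[:,:,1]>110)).astype(np.uint8)*255
    cs,_=cv2.findContours(m,cv2.RETR_EXTERNAL,cv2.CHAIN_APPROX_NONE)
    out=[]
    for k in cs:
        if cv2.contourArea(k)<40*up*up: continue
        uv=(k.reshape(-1,2)+0.5)/up-0.5
        out.append((uv,ray(c,uv,z)[:,:2]))
    return m,out
E
python3 - <<'E'
from h import *
c=cams.camera("top")
m,o=bars(c)
for uv,P in o:
    u=uv.mean(0)
    w=(P*1000).astype(np.float32)
    (cx,cy),(a,b),t=cv2.minAreaRect(w)
    M=cv2.moments(w); A=M["m00"]
    ang=0.5*np.degrees(np.arctan2(2*M["mu11"],M["mu20"]-M["mu02"]))
    hull=cv2.contourArea(cv2.convexHull(w))
    print(np.round(u),"rect",np.round([cx,cy]),np.round([a,b]),round(t),"cent",np.round([M["m10"]/A,M["m01"]/A]),"ang",round(ang),"A",round(A),"fill",round(A/a/b,2),"hull",round(A/hull,2))
im=c["color"][160:310,190:380]
cv2.imwrite("pics/crop0.png",cv2.resize(im,None,fx=4,fy=4,interpolation=cv2.INTER_CUBIC)[:,:,::-1])
# board, tub, bank corners
for n,uv,z in [("board",[[202,178],[336,170],[342,264],[207,273]],.012),("tubrim",[[99,227],[170,227],[168,280],[99,281]],.08),("bank",[[388,219],[413,217],[424,281],[398,284]],.04),("levers",[[406.5,235],[408,247],[410,258],[411,270]],.07)]:
    print(n,np.round(ray(c,uv,z),3).tolist())
E
```

```text
[259. 255.] rect [447.  41.] [41. 26.] 12 cent [447.  41.] ang 11 A 986 fill 0.92 hull 0.95
[226. 254.] rect [451. 136.] [27. 42.] 66 cent [450. 136.] ang -25 A 1033 fill 0.92 hull 0.95
[290. 251.] rect [456. -48.] [26. 67.] 86 cent [456. -48.] ang -4 A 1644 fill 0.94 hull 0.96
[317. 252.] rect [ 454. -127.] [73. 36.] 9 cent [ 454. -127.] ang 9 A 1789 fill 0.68 hull 0.86
[226. 226.] rect [529. 133.] [67. 27.] 7 cent [529. 133.] ang 6 A 1649 fill 0.93 hull 0.95
[253. 221.] rect [540.  55.] [36. 72.] 69 cent [540.  55.] ang -21 A 1725 fill 0.67 hull 0.85
[286. 221.] rect [540. -39.] [67. 26.] 6 cent [540. -39.] ang 6 A 1634 fill 0.93 hull 0.95
[319. 216.] rect [ 555. -130.] [67. 27.] 21 cent [ 551. -134.] ang 12 A 1347 fill 0.74 hull 0.86
[256. 191.] rect [631.  48.] [67. 26.] 30 cent [628.  44.] ang 22 A 1302 fill 0.74 hull 0.86
[315. 188.] rect [ 637. -124.] [67. 27.] 17 cent [ 637. -125.] ang 17 A 1727 fill 0.94 hull 0.96
[285. 188.] rect [639. -38.] [67. 26.] 4 cent [639. -38.] ang 4 A 1650 fill 0.94 hull 0.95
[338. 148.] rect [ 753. -196.] [68. 36.] 46 cent [ 749. -190.] ang 45 A 661 fill 0.27 hull 0.33
[210. 146.] rect [763. 179.] [ 61. 100.] 5 cent [763. 179.] ang -85 A 5827 fill 0.95 hull 0.97
board [[0.672, 0.204, 0.012], [0.69, -0.19, 0.012], [0.414, -0.202, 0.012], [0.395, 0.192, 0.012]]
tubrim [[0.532, 0.481, 0.08], [0.529, 0.283, 0.08], [0.384, 0.29, 0.08], [0.383, 0.482, 0.08]]
bank [[0.542, -0.334, 0.04], [0.547, -0.408, 0.04], [0.361, -0.437, 0.04], [0.354, -0.359, 0.04]]
levers [[0.496, -0.377, 0.07], [0.462, -0.381, 0.07], [0.43, -0.386, 0.07], [0.397, -0.388, 0.07]]
```

View pics/crop0.png

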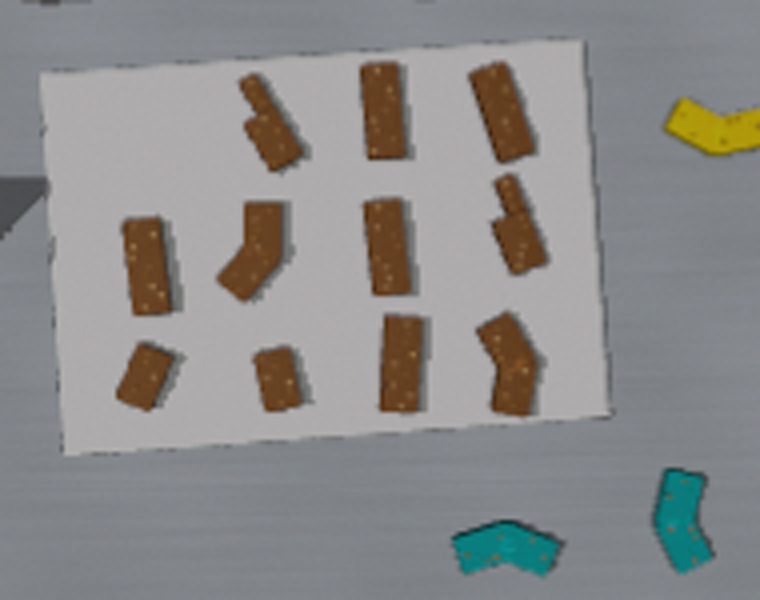

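Candidates for odd bars (top view): shorts (226,254) and (260,255), chipped (257,191) and (319,216), bent (253,221) and (317,252). The things to avoid taking:
- the 5 whole bars, at (227,226), (287,221), (286,188), (315,188) and (290,250)
- the turquoise look-alikes, at (316,296) and (361,290)
- the yellow look-alike, at (369,191)

The crop confirms these six brown ones: two short, two notched, two V-shaped. Next I'll work out the grasp points, tool yaw and tub geometry.

```bash
cat >> h.py <<'E'
from scipy.spatial.transform import Rotation as R
def yaw():
    s=r.read_state(); y=R.from_quat(s["eef_rot"]).as_matrix()
    a=np.degrees(np.arctan2(y[1,1],y[0,1])); return a, y[:,0]
def grasps(c=None,show=None):
    c=c or cams.camera("top"); m,o=bars(c); G=[]
    for uv,P in o:
        w=(P*1000).astype(np.float32); (cx,cy),(a,b),t=cv2.minAreaRect(w)
        M=cv2.moments(w);A=M["m00"];ce=np.array([M["m10"],M["m01"]])/A
        if a<b: t+=90
        L=max(a,b);W=min(a,b);fill=A/a/b
        if not(360<cx<720 and -230<cy<230) or A>2200: 
            continue
        ctr=np.array([cx,cy]); 
        d=np.array([np.cos(np.radians(t)),np.sin(np.radians(t))])
        if W>31 and fill<.8:
            k="bent"; t=0.5*np.degrees(np.arctan2(2*M["mu11"],M["mu20"]-M["mu02"]))
            # concave side: hull centroid minus centroid points to the notch
            h=cv2.convexHull(w);Mh=cv2.moments(h);hc=np.array([Mh["m10"],Mh["m01"]])/Mh["m00"]
            n=np.array([-np.sin(np.radians(t)),np.cos(np.radians(t))])
            if n@(hc-ce)<0: t+=180;n=-n
            be=ce-6.4*n
            for q in (t+20,t+160):
                qq=np.radians(q); G.append((k,be+20*np.array([np.cos(qq),np.sin(qq)]),(q+90+90)%180-90,uv.mean(0)))
            continue
        if L<52: k="short";g=ctr
        elif fill<.84:
            k="chip"; s=np.sign(d@(ce-ctr)); g=ctr+14*s*d
        else: k="whole";g=ctr
        G.append((k,g,(t+90+90)%180-90,uv.mean(0)))
    return c,G
def show(c,G,name,box=(80,150,440,310)):
    im=cv2.resize(c["color"],None,fx=4,fy=4,interpolation=cv2.INTER_CUBIC)[:,:,::-1].copy()
    for k,g,j,u in G:
        jd=np.array([np.cos(np.radians(j)),np.sin(np.radians(j))])*14
        for e in (g,g+jd,g-jd):
            p=proj(c,[e[0]/1e3,e[1]/1e3,.03])[0]; cv2.circle(im,tuple(int(v) for v in (p*4+2)),4,(0,255,0),-1)
    x0,y0,x1,y1=box; im=im[y0*4:y1*4,x0*4:x1*4]
    f=min(800/im.shape[1],600/im.shape[0]); cv2.imwrite("pics/"+name,cv2.resize(im,None,fx=f,fy=f,interpolation=cv2.INTER_AREA))
E
python3 - <<'E'
from h import *
print(yaw())
c,G=grasps()
for g in G: print(g[0],np.round(g[1]),"jaw",round(g[2]),np.round(g[3]))
show(c,G,"g0.png",(190,160,350,280))
im=c["color"]; a=cv2.resize(im[180:300,80:200],None,fx=5,fy=5,interpolation=cv2.INTER_CUBIC)
cv2.imwrite("pics/tub0.png",a[:,:,::-1])
a=cv2.resize(im[205:300,370:440],None,fx=6,fy=6,interpolation=cv2.INTER_CUBIC)
cv2.imwrite("pics/bank0.png",a[:,:,::-1])
E
```

```text
(np.float64(69.44227758809105), array([-2.85615645e-04, -7.92925991e-04, -9.99999645e-01]))
short [447.  41.] jaw -79 [259. 255.]
short [450. 136.] jaw 65 [226. 254.]
whole [456. -48.] jaw 86 [290. 251.]
bent [ 472. -123.] jaw -61 [317. 252.]
bent [ 435. -129.] jaw 79 [317. 252.]
whole [529. 133.] jaw -83 [226. 226.]
bent [558.  49.] jaw 89 [253. 221.]
bent [523.  62.] jaw 49 [253. 221.]
whole [540. -39.] jaw -84 [286. 221.]
chip [ 542. -135.] jaw -70 [319. 216.]
chip [619.  41.] jaw -60 [256. 191.]
whole [ 637. -124.] jaw -72 [315. 188.]
whole [639. -38.] jaw -86 [285. 188.]
```

View pics/g0.png

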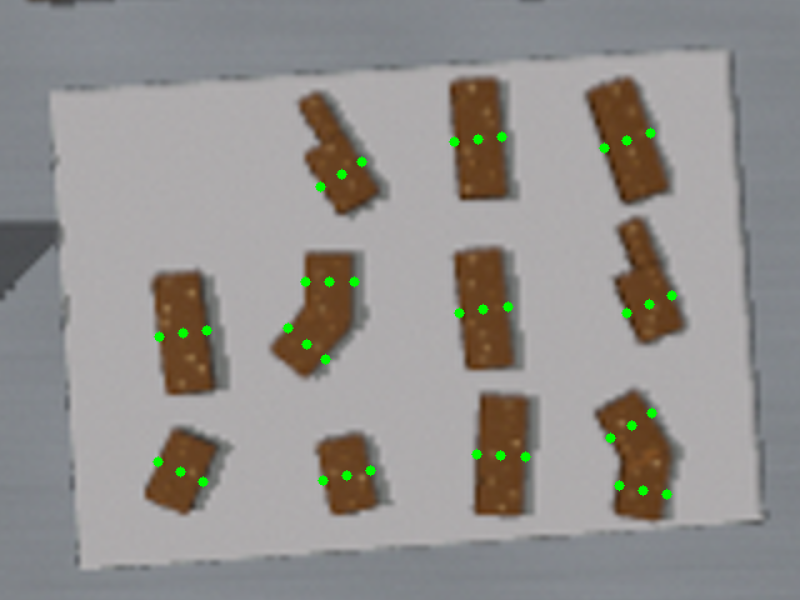

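View pics/tub0.png

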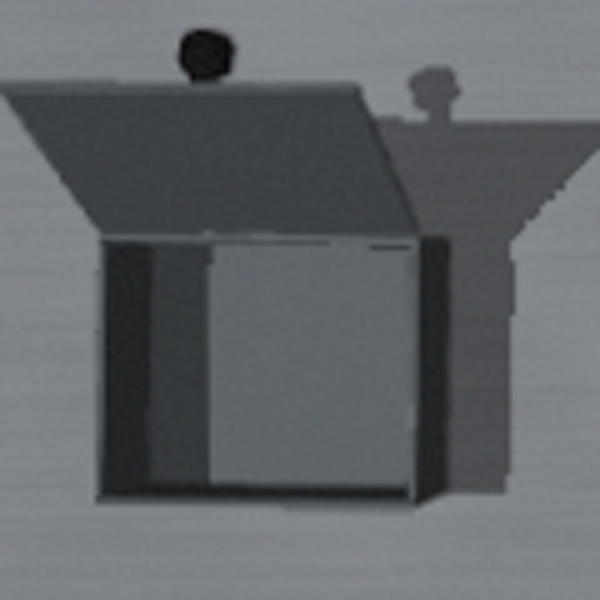

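View pics/bank0.png

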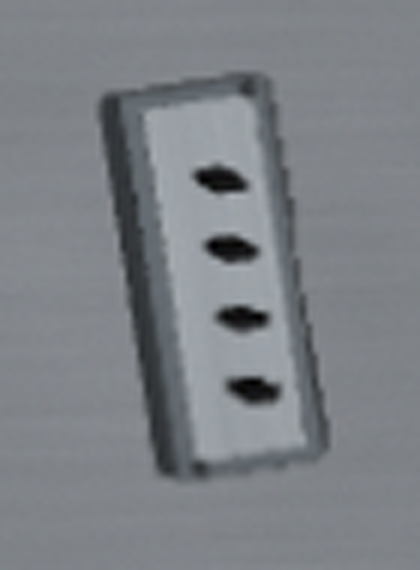

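The overlay points sit on the bars as wanted. I'll start with the short bar at (226,254), reaching above it first.

drive_tool(moves="0.021 -0.041 0 -0.4 0.4;0.021 -0.041 0 -0.4 0.4;0.021 -0.041 0 -0.4 0.4;0.021 -0.041 0 -0.4 0.4;0.021 -0.041 0 -0.4 0.4;0.021 -0.041 0 -0.4 0.4;0.021 -0.041 0 -0.4 0.4;0.021 -0.041 0 -0.4 0.4;0.021 -0.041 0 -0.4 0.4;0.021 -0.041 0 -0.4 0.4;0.021 -0.039 -0.02 -0.4 0.4;0 0 -0.05 0 0.4;0 0 -0.05 0 0.4;0 0 0 0 0.4", newtons=15)

```text
time: 2.0
ee_pos: [0.4482, 0.1351, 0.1111]
eef_rot: [0.151, 0.692, -0.154, 0.689]
ft_force: [-0.1, -0.5, 0.3]
width: 0.0526
```

drive_tool(moves="0.002 0.001 -0.04 0 0.4;0 0 -0.03 0 0.4;0 0 -0.015 0 0.4;0 0 0 0 0.4;0 0 0 0 0.9;0 0 0 0 0.9;0 0 0 0 0.9;0 0 0 0 0.9;0 0 0 0 0.9", newtons=20)

```text
time: 3.12
ee_pos: [0.4528, 0.1373, 0.0291]
eef_rot: [0.153, 0.69, -0.153, 0.691]
ft_force: [-2.1, -0.3, 6.8]
width: 0.0281
```

drive_tool(moves="0 0 0.03 0 0.9;0 0 0.05 0 0.9;0 0 0.05 0 0.9;0 0.045 0 5 0.9;0 0.05 0 5 0.9;0 0.05 0 5 0.9;0 0.05 0 5 0.9;0 0.05 0 5 0.9;0 0.04 0 0 0.9;0 0 0 0 0.9")

```text
time: 4.38
ee_pos: [0.4507, 0.4255, 0.1577]
eef_rot: [-0.002, 0.708, 0.002, 0.707]
ft_force: [-0.1, -1.1, 0.1]
width: 0.0278
```

drive_tool(moves="-0.01 0 -0.04 0 0.9;0 0 -0.04 0 0.9;0 0 -0.01 0 0.9;0 0 0 0 0.9;0 0 0 0 0.5;0 0 0 0 0.5;0 0 0 0 0.5;0 0 0.05 0 0.5;0 0 0.05 0 0.5;0 0 0 0 0.5")

```text
time: 5.62
ee_pos: [0.4442, 0.4239, 0.1735]
eef_rot: [0.002, 0.705, 0.002, 0.709]
ft_force: [-0.4, -0.5, 0.1]
width: 0.0433
```

```bash
cat > look.py <<'E'
import sys
from h import *
c,G=grasps()
for g in G: print(g[0],np.round(g[1]),"jaw",round(g[2]),np.round(g[3]))
s=r.read_state();print(np.round(s["ee_pos"],4),round(yaw()[0],1),s["time"])
show(c,G,sys.argv[1])
E
python3 look.py g1.png
```

```text
short [447.  41.] jaw -78 [259. 255.]
whole [456. -48.] jaw 86 [290. 251.]
bent [ 472. -124.] jaw -61 [317. 252.]
bent [ 435. -129.] jaw 79 [317. 252.]
whole [529. 133.] jaw -83 [226. 226.]
bent [558.  49.] jaw 89 [253. 221.]
bent [522.  62.] jaw 49 [253. 221.]
whole [540. -39.] jaw -84 [286. 221.]
chip [ 542. -135.] jaw -70 [319. 216.]
chip [619.  41.] jaw -60 [256. 191.]
whole [ 637. -125.] jaw -73 [315. 188.]
whole [639. -38.] jaw -86 [285. 188.]
[0.4433 0.423  0.1708] 90.0 5.675
```

View pics/g1.png

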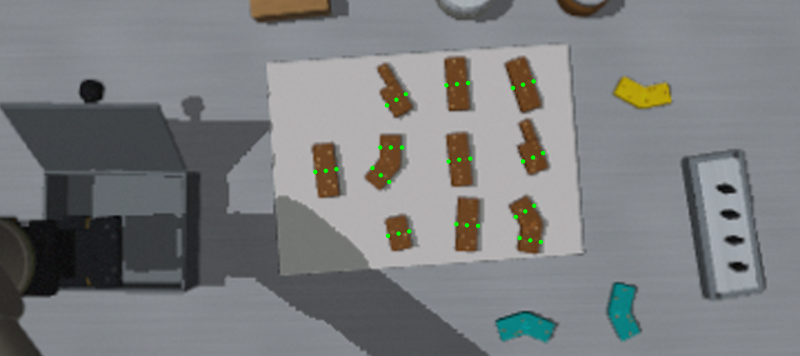

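The first short bar is off the board; the arm hides its spot in the tub, so I'll check that later. Next is the short bar at (447,41).

drive_tool(moves="0 -0.042 0 2 0.4;0 -0.05 0 2 0.4;0 -0.05 0 2 0.4;0 -0.05 0 2 0.4;0 -0.05 0 2 0.4;0 -0.05 0 2 0.4;0.004 -0.05 -0.02 0 0.4;0 -0.04 -0.03 0 0.4;0 0 -0.04 0 0.4;0 0 0 0 0.4")

```text
time: 6.92
ee_pos: [0.4438, 0.0394, 0.076]
eef_rot: [-0.074, 0.705, 0.073, 0.701]
ft_force: [-0.3, 0.0, 0.6]
width: 0.052
```

```bash
python3 look.py g2.png
```

```text
bent [ 473. -124.] jaw -61 [317. 251.]
bent [ 436. -129.] jaw 79 [317. 251.]
whole [529. 133.] jaw -83 [226. 226.]
bent [558.  49.] jaw 89 [253. 221.]
bent [523.  62.] jaw 49 [253. 221.]
whole [540. -39.] jaw -84 [286. 221.]
chip [ 542. -135.] jaw -69 [318. 216.]
chip [619.  41.] jaw -60 [256. 191.]
whole [ 637. -125.] jaw -73 [315. 188.]
whole [639. -38.] jaw -86 [285. 188.]
[0.4453 0.0401 0.0778] 102.1 6.975
```

View pics/g2.png

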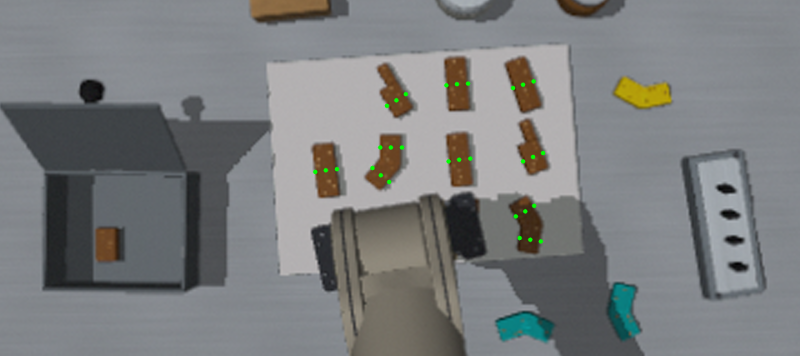

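The first short lies in the tub at (107,243) in this crop. I'll lower onto the second short and grip it.

drive_tool(moves="0.002 0.001 -0.03 0 0.4;0 0 -0.019 0 0.4;0 0 0 0 0.4;0 0 0 0 0.9;0 0 0 0 0.9;0 0 0 0 0.9;0 0 0 0 0.9;0 0 0.03 0 0.9;0 0 0.05 0 0.9;0 0 0.05 0 0.9;0 0.045 0 -2 0.9;0 0.05 0 -2 0.9;0 0.05 0 -2 0.9;0 0.05 0 -2 0.9;0 0.05 0 -2 0.9;0 0.05 0 -2 0.9;0 0.025 0 0 0.9;0 0 0 0 0.9")

```text
time: 9.22
ee_pos: [0.4475, 0.3631, 0.159]
eef_rot: [-0.001, 0.707, 0.001, 0.707]
ft_force: [-0.6, -0.0, -1.2]
width: 0.0277
```

drive_tool(moves="-0.005 -0.005 -0.04 0 0.9;0 0 -0.04 0 0.9;0 0 -0.01 0 0.9;0 0 0 0 0.9;0 0 0 0 0.5;0 0 0 0 0.5;0 0 0 0 0.5;0 0 0.05 0 0.5;0 0 0.05 0 0.5;0 0 0 0 0.5")

```text
time: 10.48
ee_pos: [0.4453, 0.3578, 0.1742]
eef_rot: [0.002, 0.705, 0.002, 0.709]
ft_force: [-0.6, 0.6, -0.4]
width: 0.0432
```

```bash
python3 look.py g3.png
```

```text
whole [456. -48.] jaw 86 [290. 251.]
bent [ 472. -124.] jaw -61 [317. 252.]
bent [ 435. -129.] jaw 79 [317. 252.]
whole [529. 133.] jaw -83 [226. 226.]
bent [558.  49.] jaw 89 [253. 221.]
bent [522.  62.] jaw 49 [253. 221.]
whole [540. -39.] jaw -84 [286. 221.]
chip [ 542. -135.] jaw -69 [318. 216.]
chip [619.  41.] jaw -60 [256. 191.]
whole [ 637. -125.] jaw -73 [315. 188.]
whole [639. -38.] jaw -86 [285. 188.]
[0.4443 0.357  0.1716] 90.0 10.525
```

drive_tool(moves="0 -0.05 0 0 0.4;0 -0.05 0 0 0.4;0 -0.05 0 0 0.4;0.01 -0.05 0 0 0.4;0.04 -0.04 0 0 0.4;0.04 -0.038 -0.02 0 0.4;0.022 -0.03 -0.035 0 0.4;0 0 -0.04 0 0.4;0 0 0 0 0.4;0 0 0 0 0.4")

```text
time: 11.78
ee_pos: [0.5556, 0.0487, 0.0755]
eef_rot: [-0.0, 0.707, 0.001, 0.707]
ft_force: [0.3, -0.2, -0.2]
width: 0.0524
```

```bash
python3 look.py g4.png
```

```text
bent [ 472. -124.] jaw -61 [317. 252.]
bent [ 435. -129.] jaw 79 [317. 252.]
whole [456. -48.] jaw 86 [290. 251.]
chip [ 543. -135.] jaw -70 [319. 216.]
whole [ 637. -125.] jaw -73 [315. 188.]
whole [639. -38.] jaw -86 [285. 188.]
[0.5561 0.0489 0.0761] 90.1 11.825
```

View pics/g4.png

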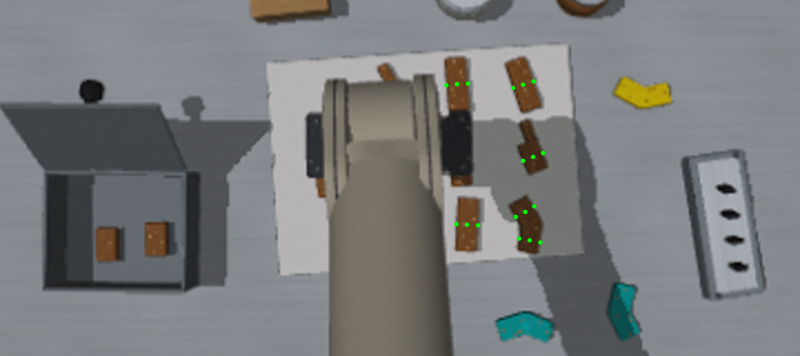

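Both shorts are in the tub. Next I grip the bent bar's straight arm.

drive_tool(moves="0.002 0 -0.03 0 0.4;0 0 -0.018 0 0.4;0 0 0 0 0.4;0 0 0 0 0.9;0 0 0 0 0.9;0 0 0 0 0.9;0 0 0 0 0.9;0 0 0.03 0 0.9;0 0 0.05 0 0.9;0 0 0.05 0 0.9;-0.03 0.03 0 0 0.9;-0.04 0.04 0 0 0.9;0 0.05 0 0 0.9;0 0.05 0 0 0.9;0 0.05 0 0 0.9;0 0.05 0 0 0.9;0 0.05 0 0 0.9;0 0.01 0 0 0.9;0 0 0 0 0.9")

```text
time: 14.2
ee_pos: [0.4873, 0.3781, 0.1561]
eef_rot: [-0.001, 0.707, 0.0, 0.707]
ft_force: [1.0, -0.8, -0.7]
width: 0.0282
```

drive_tool(moves="0 0 -0.04 0 0.9;0 0 -0.04 0 0.9;0 0 -0.01 0 0.9;0 0 0 0 0.9;0 0 0 0 0.5;0 0 0 0 0.5;0 0 0 0 0.5;0 0 0.05 0 0.5;0 0 0.05 0 0.5;0 -0.05 0 0 0.5;0 -0.05 0 0 0.5;0 -0.05 0 0 0.5;0 0 0 0 0.5")

```text
time: 15.82
ee_pos: [0.4883, 0.224, 0.1673]
eef_rot: [0.002, 0.707, -0.002, 0.707]
ft_force: [0.2, 1.0, -0.1]
width: 0.0432
```

```bash
python3 look.py g5.png
```

```text
whole [456. -48.] jaw 86 [290. 251.]
bent [ 472. -123.] jaw -61 [317. 252.]
bent [ 435. -129.] jaw 79 [317. 252.]
whole [529. 133.] jaw -84 [226. 226.]
whole [541. -39.] jaw -84 [286. 221.]
chip [ 542. -135.] jaw -69 [319. 216.]
chip [619.  41.] jaw -60 [256. 191.]
whole [ 637. -125.] jaw -73 [315. 188.]
whole [639. -38.] jaw -86 [285. 188.]
[0.4879 0.2267 0.1672] 89.9 15.875
```

View pics/g5.png

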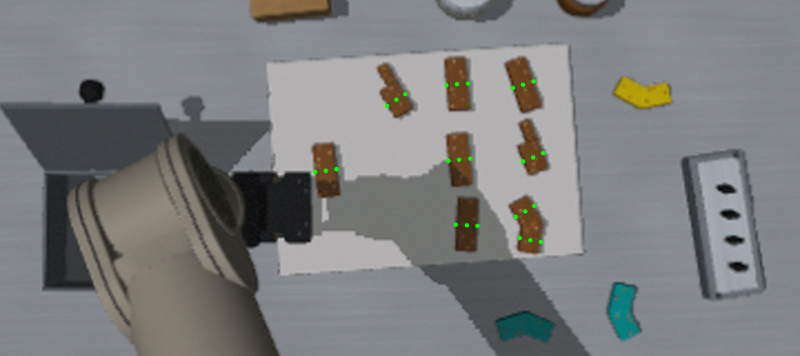

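drive_tool(moves="0.02 -0.04 0 6 0.4;0.03 -0.04 0 6 0.4;0.03 -0.04 0 6 0.4;0.03 -0.04 0 6 0.4;0.021 -0.026 -0.02 6 0.4;0 0 -0.03 0 0.4;0 0 -0.04 0 0.4;0 0 0 0 0.4;0 0 0 0 0.4")

```text
time: 17.0
ee_pos: [0.6194, 0.0431, 0.078]
eef_rot: [-0.184, 0.682, 0.184, 0.683]
ft_force: [-0.0, -0.8, 0.6]
width: 0.0523
```

```bash
python3 look.py g6.png
```

```text
bent [ 472. -123.] jaw -61 [317. 252.]
bent [ 435. -129.] jaw 79 [317. 252.]
whole [456. -48.] jaw 86 [290. 251.]
chip [543. 136.] jaw -87 [225. 226.]
whole [540. -39.] jaw -84 [286. 221.]
chip [ 542. -135.] jaw -69 [318. 216.]
short [621. -39.] jaw -85 [286. 194.]
whole [ 638. -125.] jaw -73 [315. 187.]
[0.6197 0.0429 0.0785] 120.1 17.05
```

View pics/g6.png

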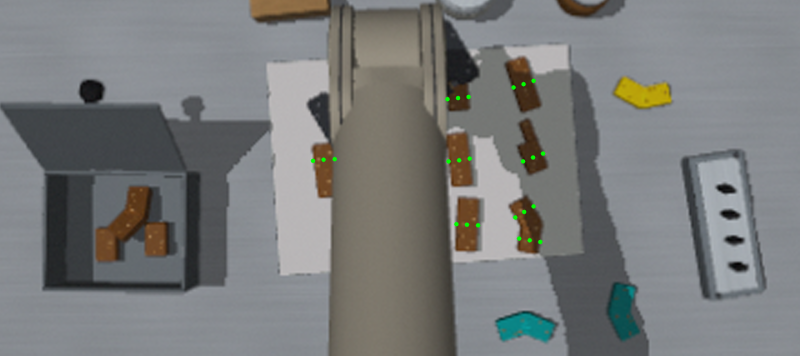

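Three bars are in the tub. The new "chip" and "short" labels are whole bars partly hidden by the arm. I'll grip the chip.

drive_tool(moves="0 -0.002 -0.03 0 0.4;0 0 -0.02 0 0.4;0 0 0 0 0.4;0 0 0 0 0.9;0 0 0 0 0.9;0 0 0 0 0.9;0 0 0 0 0.9;0 0 0.03 0 0.9;0 0 0.05 0 0.9;0 0 0.05 0 0.9;-0.03 0.03 0 -5 0.9;-0.04 0.04 0 -5 0.9;-0.04 0.04 0 -5 0.9;-0.03 0.05 0 -5 0.9;0 0.05 0 -5 0.9;0 0.05 0 -5 0.9;0 0.05 0 0 0.9;0 0.03 0 0 0.9;0 0 0 0 0.9")

```text
time: 19.42
ee_pos: [0.4772, 0.3828, 0.156]
eef_rot: [-0.002, 0.707, 0.002, 0.707]
ft_force: [0.2, -0.5, -0.3]
width: 0.0281
```

drive_tool(moves="-0.008 -0.034 -0.04 0 0.9;0 0 -0.04 0 0.9;0 0 0 0 0.9;0 0 0 0 0.9;0 0 0 0 0.5;0 0 0 0 0.5;0 0 0 0 0.5;0 0 0.05 0 0.5;0 0 0.05 0 0.5;0 -0.05 0 0 0.5;0 -0.05 0 0 0.5;0 -0.05 0 0 0.5;0 0 0 0 0.5")

```text
time: 21.05
ee_pos: [0.4711, 0.1923, 0.1771]
eef_rot: [0.002, 0.707, -0.002, 0.707]
ft_force: [0.1, 0.6, 0.5]
width: 0.0435
```

```bash
python3 look.py g7.png
```

```text
whole [456. -48.] jaw 86 [290. 251.]
bent [ 473. -123.] jaw -59 [317. 251.]
bent [ 436. -130.] jaw 81 [317. 251.]
whole [534. 134.] jaw -83 [226. 224.]
whole [540. -39.] jaw -85 [286. 221.]
chip [ 542. -135.] jaw -69 [318. 216.]
whole [ 637. -125.] jaw -73 [315. 188.]
whole [639. -38.] jaw -86 [285. 188.]
[0.4708 0.195  0.1771] 89.9 21.1
```

View pics/g7.png

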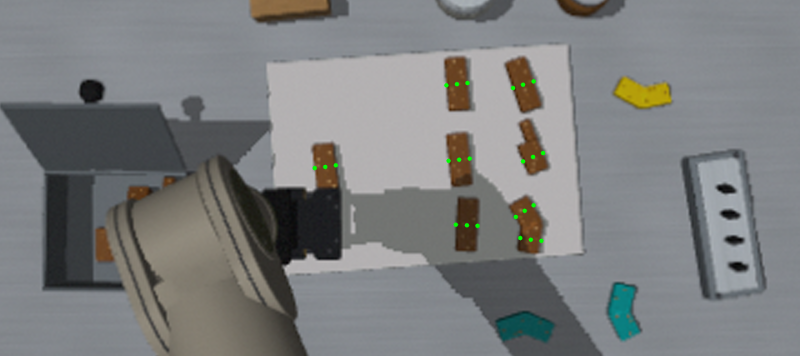

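drive_tool(moves="0.01 -0.04 0 3 0.4;0.01 -0.05 0 3 0.4;0.01 -0.05 0 3 0.4;0.01 -0.05 0 3 0.4;0.01 -0.05 0 3 0.4;0.01 -0.05 0 3 0.4;0.011 -0.04 -0.02 3 0.4;0 0 -0.04 0 0.4;0 0 -0.04 0 0.4;0 0 0 0 0.4;0 0 0 0 0.4")

```text
time: 22.48
ee_pos: [0.5427, -0.1332, 0.078]
eef_rot: [-0.13, 0.695, 0.129, 0.696]
ft_force: [1.1, 1.3, 0.0]
width: 0.0523
```

```bash
python3 look.py g8.png
```

```text
whole [456. -48.] jaw 85 [290. 251.]
whole [529. 133.] jaw -84 [226. 226.]
chip [554. -38.] jaw -85 [286. 221.]
whole [ 637. -125.] jaw -73 [315. 188.]
whole [639. -38.] jaw -86 [285. 187.]
[ 0.5429 -0.1335  0.0784] 111.1 22.525
```

View pics/g8.png

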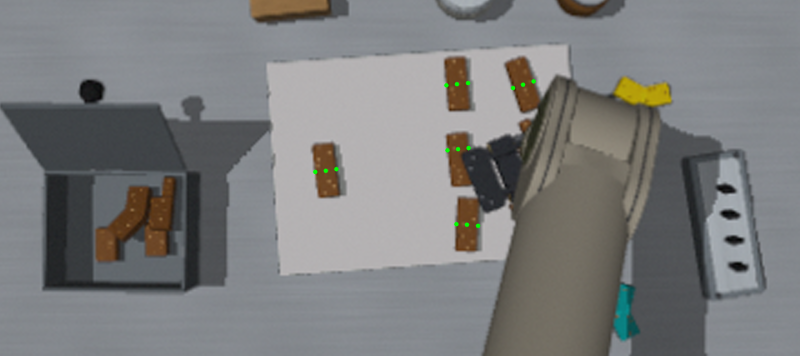

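drive_tool(moves="0 -0.001 -0.03 0 0.4;0 0 -0.02 0 0.4;0 0 0 0 0.4;0 0 0 0 0.9;0 0 0 0 0.9;0 0 0 0 0.9;0 0 0 0 0.9;0 0 0.03 0 0.9;0 0 0.05 0 0.9;0 0 0.05 0 0.9;-0.02 0.04 0 -3 0.9;-0.02 0.05 0 -3 0.9;-0.02 0.05 0 -3 0.9;-0.018 0.05 0 -3 0.9;0 0.05 0 -3 0.9;0 0.05 0 -3 0.9;0 0.05 0 -3 0.9;0 0.05 0 0 0.9;0 0.05 0 0 0.9;0 0 0 0 0.9")

```text
time: 25.02
ee_pos: [0.462, 0.3095, 0.1561]
eef_rot: [-0.002, 0.707, 0.003, 0.707]
ft_force: [0.3, -0.9, -0.8]
width: 0.0275
```

drive_tool(moves="0 0.04 0 0 0.9;0 0.05 0 0 0.9;0 0.032 0 0 0.9;0 0 0 0 0.9;0.002 0 -0.04 0 0.9;0 0 -0.04 0 0.9;0 0 0 0 0.9;0 0 0 0 0.9;0 0 0 0 0.5;0 0 0 0 0.5;0 0 0 0 0.5;0 0 0.05 0 0.5;0 0 0.05 0 0.5;0 -0.05 0 0 0.5;0 -0.05 0 0 0.5;0 -0.05 0 0 0.5;0 -0.05 0 0 0.5;0 -0.05 0 0 0.5;0 0 0 0 0.5")

```text
time: 27.4
ee_pos: [0.466, 0.1734, 0.1771]
eef_rot: [0.002, 0.707, -0.002, 0.707]
ft_force: [0.6, 0.9, 0.1]
width: 0.0437
```

```bash
python3 look.py g9.png
```

```text
whole [456. -48.] jaw 86 [290. 251.]
bent [ 473. -124.] jaw -61 [317. 251.]
bent [ 436. -130.] jaw 79 [317. 251.]
whole [530. 133.] jaw -83 [226. 226.]
whole [540. -39.] jaw -85 [286. 221.]
whole [ 637. -125.] jaw -73 [315. 188.]
whole [639. -38.] jaw -86 [285. 188.]
[0.4658 0.176  0.1771] 89.9 27.45
```

View pics/g9.png

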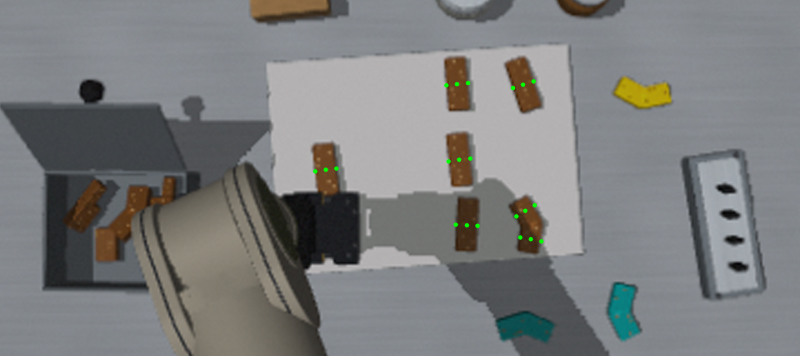

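drive_tool(moves="0 -0.04 0 -2 0.4;-0.005 -0.05 0 -2 0.4;-0.005 -0.05 0 -2 0.4;-0.01 -0.05 0 -2 0.4;-0.01 -0.05 0 -2 0.4;0 -0.05 0 -1 0.4;0 -0.016 -0.02 0 0.4;0 0 -0.04 0 0.4;0 0 -0.04 0 0.4;0 0 0 0 0.4;0 0 0 0 0.4")

```text
time: 28.82
ee_pos: [0.4366, -0.1284, 0.0779]
eef_rot: [0.067, 0.703, -0.067, 0.704]
ft_force: [-0.4, 0.7, -0.1]
width: 0.0526
```

```bash
python3 look.py g10.png; python3 - <<'E'
from h import *
c=cams.camera("wrist"); cv2.imwrite("pics/w10.png",c["color"][:,:,::-1])
E
```

```text
chip [470. -44.] jaw 84 [287. 250.]
whole [529. 133.] jaw -83 [226. 226.]
whole [540. -39.] jaw -85 [286. 221.]
whole [ 637. -125.] jaw -73 [315. 188.]
whole [639. -38.] jaw -86 [285. 188.]
[ 0.4368 -0.1285  0.0782] 79.1 28.875
```

View pics/g10.png

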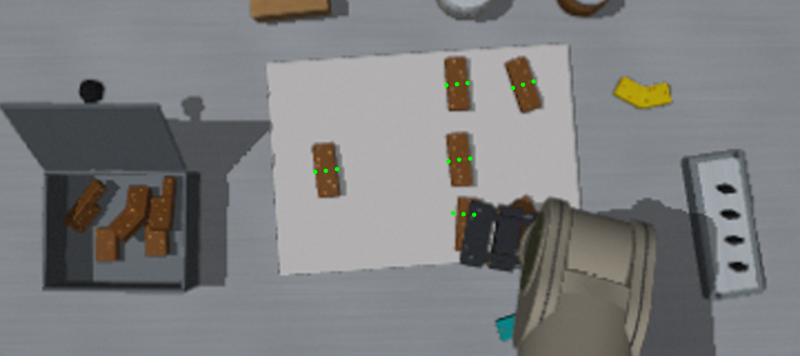

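View pics/w10.png

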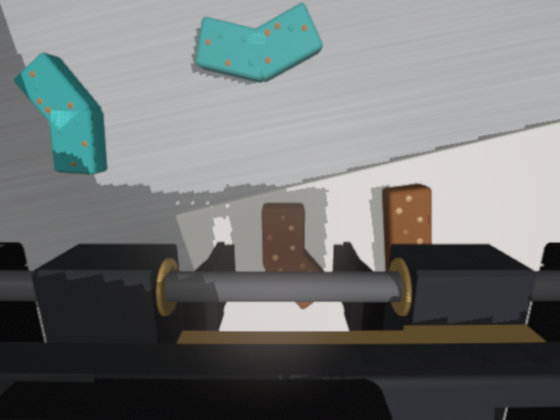

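The wrist view shows the bent bar between the fingers at (283,245), and the top view shows five bars in the tub. I grip and carry the last one.

drive_tool(moves="0 -0.001 -0.03 0 0.4;0 0 -0.02 0 0.4;0 0 0 0 0.4;0 0 0 0 0.9;0 0 0 0 0.9;0 0 0 0 0.9;0 0 0 0 0.9;0 0 0.03 0 0.9;0 0 0.05 0 0.9;0 0 0.05 0 0.9;0 0.04 0 2 0.9;0 0.05 0 3 0.9;0 0.05 0 3 0.9;0 0.05 0 3 0.9;0 0.05 0 0 0.9;0 0.05 0 0 0.9;0 0.05 0 0 0.9;0 0.05 0 0 0.9;0 0.05 0 0 0.9;0 0 0 0 0.9")

```text
time: 31.42
ee_pos: [0.4341, 0.3142, 0.1561]
eef_rot: [-0.002, 0.707, 0.002, 0.707]
ft_force: [0.4, -0.8, -0.0]
width: 0.0272
```

drive_tool(moves="0 0.045 0 0 0.9;0 0 0 0 0.9;-0.004 0 -0.04 0 0.9;0 0 -0.035 0 0.9;0 0 0 0 0.9;0 0 0 0 0.9;0 0 0 0 0.5;0 0 0 0 0.5;0 0 0 0 0.5;0 0 0.05 0 0.5;0 0 0.05 0 0.5;0 -0.05 0 0 0.5;0 -0.05 0 0 0.5;0 -0.05 0 0 0.5;0 -0.05 0 0 0.5;0 -0.05 0 0 0.5;0 -0.05 0 0 0.5;0 -0.05 0 0 0.5;0 0 0 0 0.5")

```text
time: 33.8
ee_pos: [0.4314, 0.0019, 0.182]
eef_rot: [0.002, 0.707, -0.002, 0.707]
ft_force: [-0.1, 0.8, 0.1]
width: 0.0437
```

```bash
python3 look.py g11.png;python3 - <<'E'
from h import *
c=cams.camera("side"); a=c["color"][90:300,140:320]
cv2.imwrite("pics/s11.png",cv2.resize(a,None,fx=2.8,fy=2.8,interpolation=cv2.INTER_CUBIC)[:,:,::-1])
c=cams.camera("top"); a=c["color"][180:300,80:200]
cv2.imwrite("pics/t11.png",cv2.resize(a,None,fx=5,fy=5,interpolation=cv2.INTER_CUBIC)[:,:,::-1])
E
```

```text
short [475. -49.] jaw 86 [290. 244.]
whole [529. 133.] jaw -83 [226. 226.]
whole [540. -39.] jaw -84 [286. 221.]
whole [ 637. -125.] jaw -73 [315. 188.]
whole [639. -38.] jaw -86 [285. 188.]
[0.4315 0.0042 0.1819] 89.9 33.85
```

View pics/g11.png

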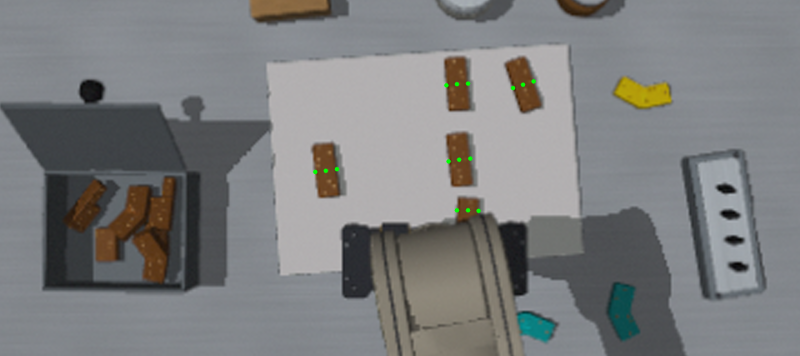

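View pics/s11.png

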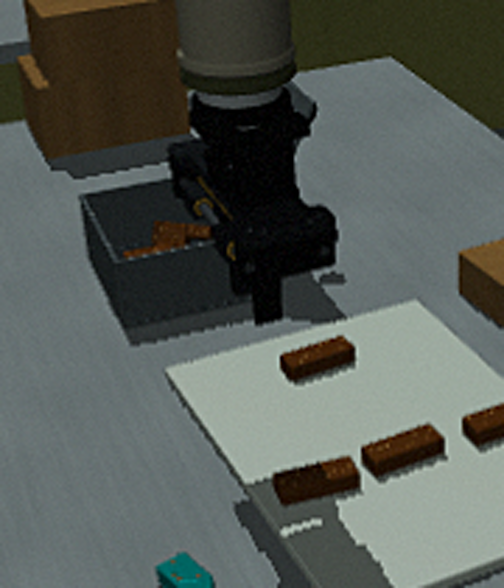

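View pics/t11.png

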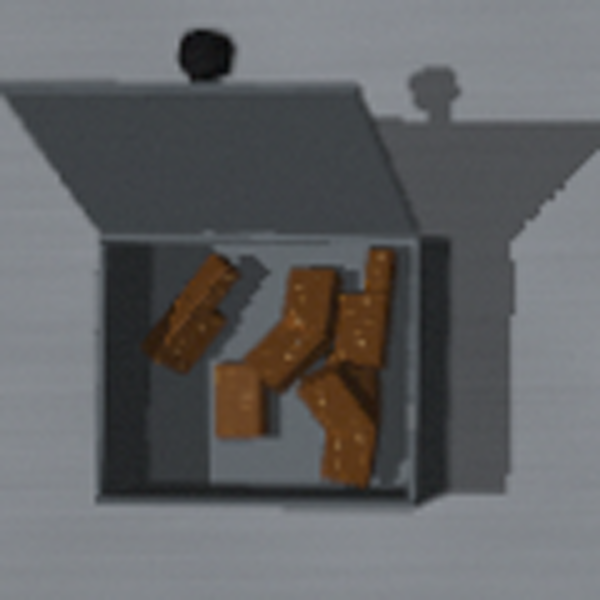

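All six odd bars are in the tub, the lid is open and the lamps are on, so step 1's conditions look met. Next I'll go behind the lid with the fingers closed, at y≈0.335 to stay clear of the knob.

drive_tool(moves="0 0 0.05 0 1;0.02 0 0.05 0 1;0.04 0.02 0 0 1;0.05 0.02 0 0 1;0.05 0.03 0 0 1;0.05 0.03 0 0 1;0.015 0.05 0 0 1;0 0.05 0 0 1;0 0.05 0 0 1;0 0.05 0 0 1;0 0.03 0 0 1;0 0 0 0 1;0 0 0 0 1")

```text
time: 35.58
ee_pos: [0.6561, 0.3355, 0.281]
eef_rot: [-0.001, 0.707, 0.0, 0.707]
ft_force: [-0.2, -0.3, 0.3]
width: 0.0005
```

```bash
python3 - <<'E'
from h import *
s=r.read_state();print(np.round(s["ee_pos"],4),round(yaw()[0],1))
c=cams.camera("side"); a=c["color"][50:250,100:340]
cv2.imwrite("pics/s12.png",cv2.resize(a,None,fx=2.8,fy=2.8,interpolation=cv2.INTER_CUBIC)[:,:,::-1])
# lid edge corners
t=cams.camera("top")
print(np.round(ray(t,[[81,197],[152,196.5],[121,190]],.213),3))
E
```

```text
[0.6561 0.3355 0.281 ] 90.1
[[0.604 0.474 0.213]
 [0.602 0.297 0.213]
 [0.62  0.374 0.213]]
```

View pics/s12.png

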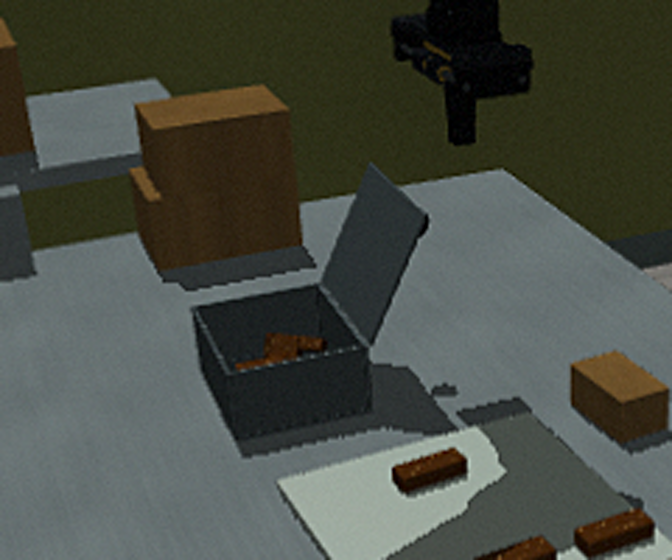

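drive_tool(moves="0 -0.004 -0.04 0 1;0 0 -0.041 0 1;0 0 0 0 1;-0.02 0 0 0 1;-0.02 0 0 0 1;-0.02 0 0 0 1;-0.02 0 0 0 1;0 0 0 0 1")

```text
time: 36.67
ee_pos: [0.5765, 0.3319, 0.2034]
eef_rot: [0.0, 0.706, 0.001, 0.708]
ft_force: [-0.1, 0.3, 0.2]
width: 0.0008
```

```bash
python3 - <<'E'
from h import *
s=r.read_state();print(np.round(s["ee_pos"],4),np.round(s["ft_force"],2))
c=cams.camera("side"); a=c["color"][50:250,100:340]
cv2.imwrite("pics/s13.png",cv2.resize(a,None,fx=2.8,fy=2.8,interpolation=cv2.INTER_CUBIC)[:,:,::-1])
E
```

```text
[0.5765 0.3319 0.2034] [-0.11  0.26  0.16]
```

View pics/s13.png

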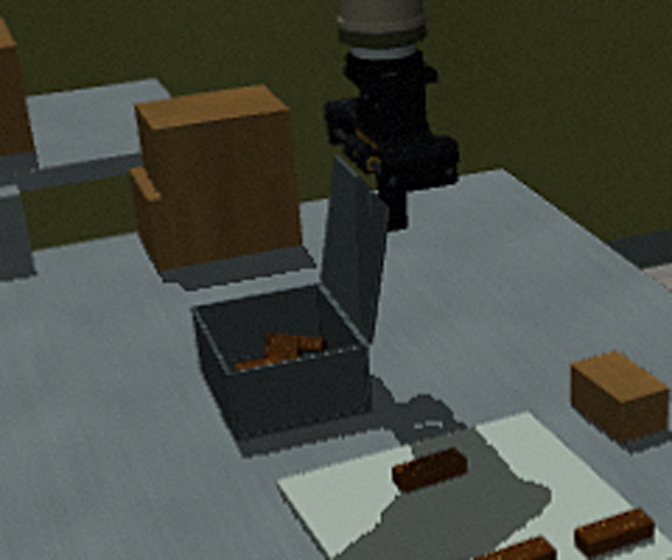

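The lid is being pushed and is nearly upright, so I'll keep going.

drive_tool(moves="-0.02 0 0 0 1;-0.02 0 0 0 1;-0.02 0 0 0 1;-0.02 0 0 0 1;0 0 0.03 0 1;0 0 0.03 0 1;0 0 0 0 1;0 0 0 0 1;0 0 0 0 1")

```text
time: 37.85
ee_pos: [0.4965, 0.3309, 0.2598]
eef_rot: [-0.0, 0.707, -0.0, 0.707]
ft_force: [0.1, 0.3, 0.3]
width: 0.0002
```

```bash
python3 - <<'E'
from h import *
s=r.read_state();print(np.round(s["ee_pos"],4),np.round(s["ft_force"],2))
c=cams.camera("side"); a=c["color"][50:250,100:340]
cv2.imwrite("pics/s14.png",cv2.resize(a,None,fx=2.8,fy=2.8,interpolation=cv2.INTER_CUBIC)[:,:,::-1])
E
```

```text
[0.4965 0.3309 0.2598] [0.12 0.3  0.33]
```

View pics/s14.png

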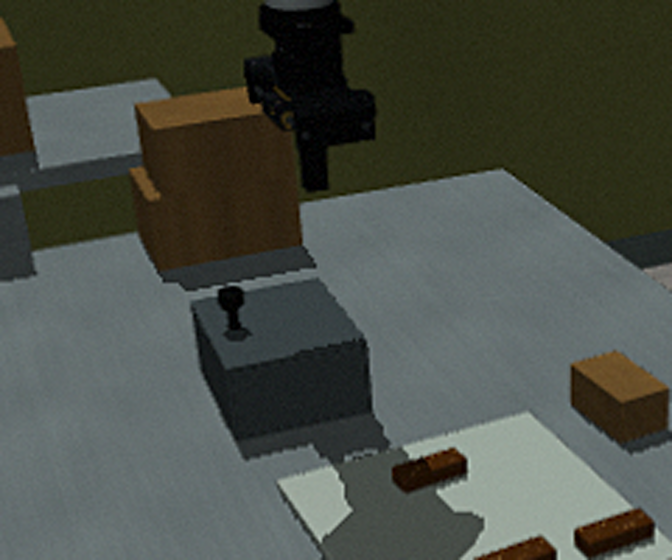

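The lid is shut flush. Next I'll measure the switch row.

```bash
python3 - <<'E'
from h import *
c=cams.camera("top"); im=cv2.resize(c["color"],None,fx=4,fy=4,interpolation=cv2.INTER_CUBIC)
g=im.max(2); sub=np.zeros_like(g); sub[215*4:290*4,395*4:420*4]=1
m=((g<45)&(sub>0)).astype(np.uint8)
n,l,st,ce=cv2.connectedComponentsWithStats(m)
P=[]
for i in range(1,n):
    if st[i,4]>60: 
        uv=(ce[i]+.5)/4-.5; P.append(ray(c,[uv],.055)[0]); print(np.round(uv,1),st[i,4],np.round(P[-1],4))
# bank light top plate
s=r.read_state();print(np.round(s["ee_pos"],4),round(yaw()[0],1), s["time"])
cv2.imwrite("pics/b15.png",im[205*4:300*4,370*4:440*4,::-1])
E
```

```text
[406.2 234.6] 293 [ 0.4965 -0.3815  0.055 ]
[407.9 245.9] 283 [ 0.464  -0.3857  0.055 ]
[409.9 257.4] 238 [ 0.431  -0.3908  0.055 ]
[411.7 269.4] 283 [ 0.3967 -0.3954  0.055 ]
[0.4964 0.331  0.2599] 90.0 37.95
```

View pics/b15.png

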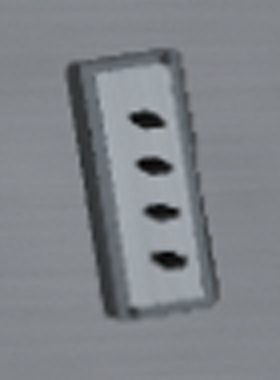

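drive_tool(moves="0 -0.04 0 1 1;-0.01 -0.05 0 1 1;-0.01 -0.05 0 1 1;-0.01 -0.05 0 1 1;-0.01 -0.05 0 1 1;-0.01 -0.05 0 1 1;-0.01 -0.05 0 1 1;-0.01 -0.05 0 1 1;-0.01 -0.05 0 0 1;-0.01 -0.05 0 0 1;-0.01 -0.05 0 0 1;-0.01 -0.05 0 0 1;-0.01 -0.05 0 0 1;-0.015 -0.05 -0.02 0 1;-0.015 -0.044 -0.03 0 1;-0.004 0 -0.04 0 1;0 0 -0.04 0 1;0 0 0 0 1;0 0 0 0 1")

```text
time: 40.33
ee_pos: [0.3563, -0.3603, 0.1592]
eef_rot: [-0.051, 0.705, 0.05, 0.705]
ft_force: [0.4, 0.4, 0.7]
width: 0.0004
```

```bash
python3 - <<'E'
from h import *
s=r.read_state();print(np.round(s["ee_pos"],4),round(yaw()[0],1))
c=cams.camera("side"); a=c["color"][220:420,150:420]
cv2.imwrite("pics/s16.png",cv2.resize(a,None,fx=2.8,fy=2.8,interpolation=cv2.INTER_CUBIC)[:,:,::-1])
E
```

```text
[ 0.3563 -0.3603  0.1592] 98.2
```

View pics/s16.png

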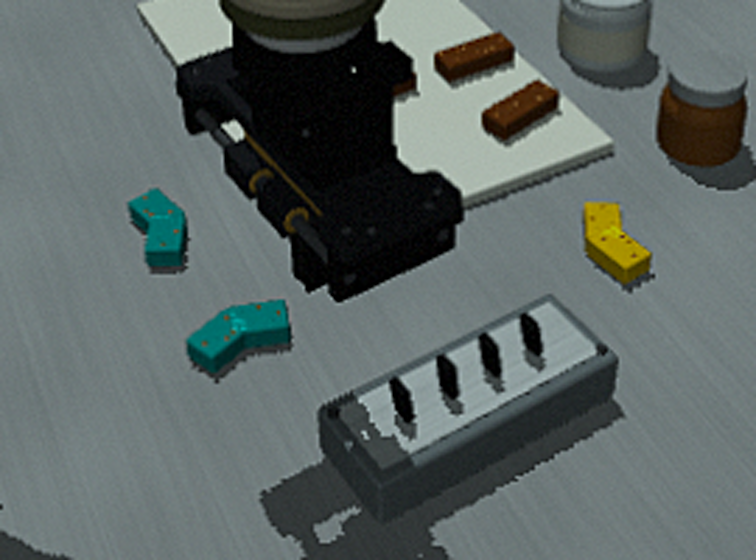

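drive_tool(moves="-0.014 -0.043 0 0 1;0 0 0 0 1;0 0 -0.03 0 1;0 0 -0.03 0 1;0 0 0 0 1;0 0 0 0 1")

```text
time: 41.12
ee_pos: [0.3511, -0.3774, 0.0978]
eef_rot: [-0.051, 0.707, 0.05, 0.704]
ft_force: [0.1, 0.1, 0.8]
width: 0.0004
```

drive_tool(moves="-0.003 -0.009 0 0 1;-0.003 -0.009 0 0 1;-0.003 -0.008 0 0 1;0 0 0 0 1;0 0 0 0 1")

```text
time: 41.75
ee_pos: [0.3419, -0.4029, 0.097]
eef_rot: [-0.051, 0.707, 0.051, 0.703]
ft_force: [-0.5, -0.4, -0.6]
width: 0.0006
```

```bash
python3 - <<'E'
from h import *
s=r.read_state();print(np.round(s["ee_pos"],4),round(yaw()[0],1),np.round(s["joint_positions"],3),np.round(s["ft_force"],1))
E
```

```text
[ 0.3419 -0.4029  0.097 ] 98.2 [ 0.383  0.257  0.45   1.894 -0.125  1.022  2.6  ] [-0.5 -0.4 -0.6]
```

Joint 7 is at its 2.6 limit here. I'll turn the tool back about 18° (harmless for the sweep) to get some margin.

drive_tool(moves="0 0 0 -6 1;0 0 0 -6 1;0 0 0 -6 1;0 0 0 0 1;0 0 0 0 1")

```text
time: 42.38
ee_pos: [0.3417, -0.4028, 0.0964]
eef_rot: [0.06, 0.707, -0.059, 0.703]
ft_force: [0.1, -0.8, -0.6]
width: 0.0004
```

```bash
python3 - <<'E'
from h import *
s=r.read_state();print(np.round(s["ee_pos"],4),yaw(),np.round(s["joint_positions"],3),np.round(s["ft_force"],1))
E
```

```text
[ 0.3417 -0.4028  0.0964] (np.float64(80.37707966884574), array([-0.00562732,  0.00193855, -0.99998229])) [ 0.347  0.263  0.492  1.895 -0.141  1.024  2.303] [ 0.1 -0.8 -0.6]
```

drive_tool(moves="0 0 -0.014 0 1;0 0 -0.013 0 1;0 0 0 0 1;0 0 0 0 1")

```text
time: 42.88
ee_pos: [0.3412, -0.4031, 0.0691]
eef_rot: [0.061, 0.707, -0.06, 0.702]
ft_force: [0.1, -0.5, 0.4]
width: 0.0005
```

drive_tool(moves="0.015 0.002 0 0 1;0.015 0.002 0 0 1;0.015 0.002 0 0 1;0.015 0.002 0 0 1;0.015 0.002 0 0 1;0 0 0 0 1")

```text
time: 43.62
ee_pos: [0.418, -0.3925, 0.0692]
eef_rot: [0.06, 0.706, -0.059, 0.703]
ft_force: [0.5, -0.1, -0.0]
width: 0.0004
```

```bash
python3 - <<'E'
from h import *
s=r.read_state();print(np.round(s["ee_pos"],4),np.round(s["ft_force"],1))
c=cams.camera("side"); a=c["color"][280:420,230:420]
cv2.imwrite("pics/s17.png",cv2.resize(a,None,fx=4,fy=4,interpolation=cv2.INTER_CUBIC)[:,:,::-1])
E
```

```text
[ 0.418  -0.3925  0.0692] [ 0.5 -0.1 -0. ]
```

View pics/s17.png

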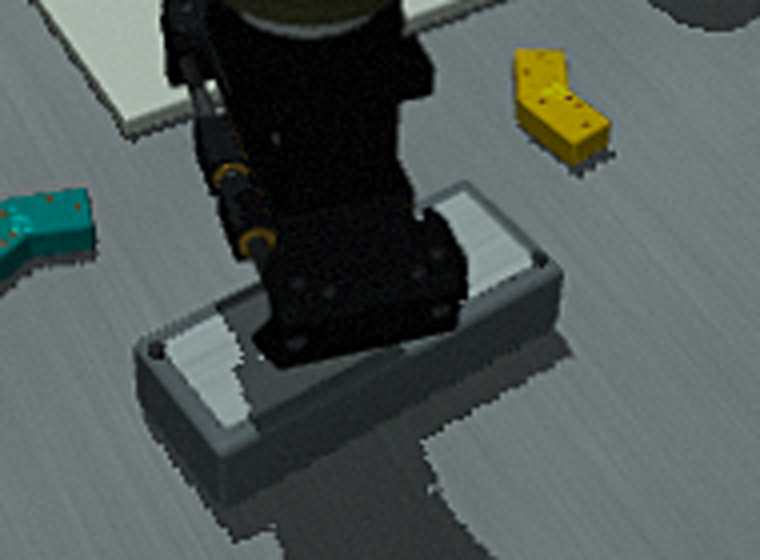

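drive_tool(moves="0.015 0.002 0 0 1;0.015 0.002 0 0 1;0.015 0.002 0 0 1;0.015 0.002 0 0 1;0.015 0.002 0 0 1;0.015 0.002 0 0 1;0.015 0.002 0 0 1;0.015 0.002 0 0 1;0.012 0.002 0 0 1;0 0 0 0 1;0 0 0.02 0 1;0 0 0.04 0 1;0 0 0.04 0 1;0.03 0.03 0.03 0 1;0 0.04 0.02 0 1;0 0.04 0 0 1;0 0 0 0 1")

```text
time: 45.8
ee_pos: [0.5791, -0.2618, 0.2212]
eef_rot: [0.06, 0.706, -0.058, 0.703]
ft_force: [-0.1, -0.2, -0.8]
width: 0.0006
```

```bash
python3 - <<'E'
from h import *
s=r.read_state();print(np.round(s["ee_pos"],4),np.round(s["ft_force"],1))
c=cams.camera("side"); a=c["color"][280:420,230:420]
cv2.imwrite("pics/s18.png",cv2.resize(a,None,fx=4,fy=4,interpolation=cv2.INTER_CUBIC)[:,:,::-1])
E
```

```text
[ 0.5791 -0.2618  0.2212] [-0.1 -0.2 -0.8]
```

View pics/s18.png

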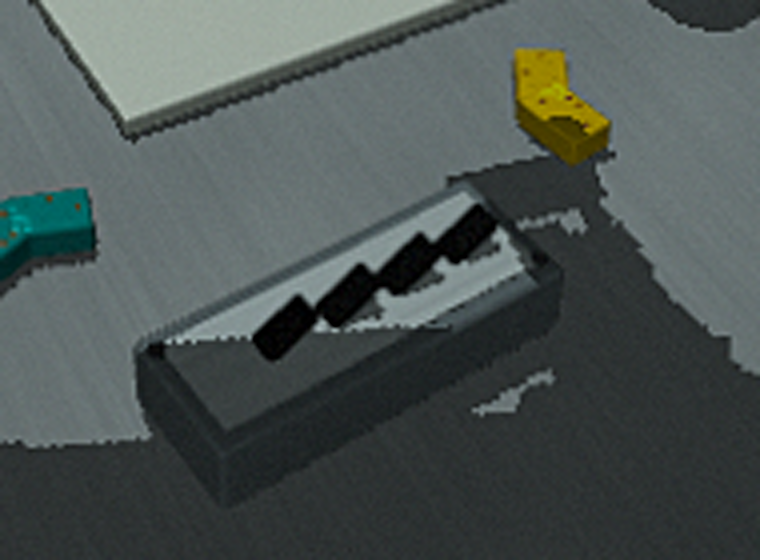

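All four levers lie over. As a final check I'll measure their tilt and look at the overall scene.

```bash
python3 - <<'E'
from h import *
c=cams.camera("top"); cv2.imwrite("pics/top19.png",c["color"][:,:,::-1])
s=cams.camera("side"); cv2.imwrite("pics/side19.png",s["color"][:,:,::-1])
# predicted tip pixels in side view for lever pivots, several joint values
d=np.array([.0998,.0139,0]);d/=np.linalg.norm(d);n=np.array([-d[1],d[0],0])
mid=(np.array([.4965,-.3815,0])+[.3967,-.3954,0])/2+d*.003
for k in range(4):
    p=mid+d*(-.051+.034*k)+[0,0,.04]
    print(k,[(j,np.round((proj(s,p+.031*(np.sin(j-.25)*d+np.cos(j-.25)*np.array([0,0,1])))[0]-[230,280])*4).astype(int).tolist()) for j in (.6,.9,1.2,1.5)])
E
```

```text
0 [(0.6, [282, 300]), (0.9, [297, 299]), (1.2, [309, 303]), (1.5, [317, 312])]
1 [(0.6, [345, 267]), (0.9, [360, 266]), (1.2, [371, 271]), (1.5, [378, 280])]
2 [(0.6, [407, 236]), (0.9, [421, 235]), (1.2, [431, 240]), (1.5, [437, 249])]
3 [(0.6, [466, 205]), (0.9, [479, 205]), (1.2, [489, 210]), (1.5, [495, 219])]
```

View pics/top19.png

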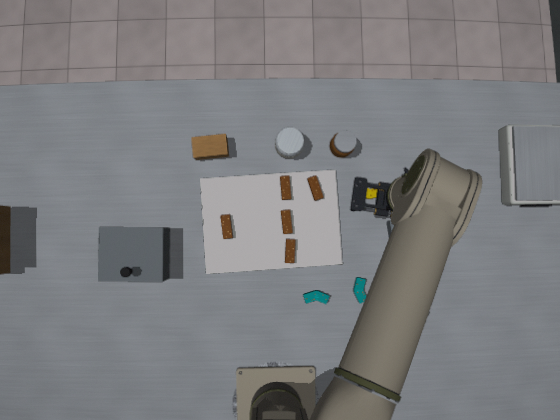

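View pics/side19.png

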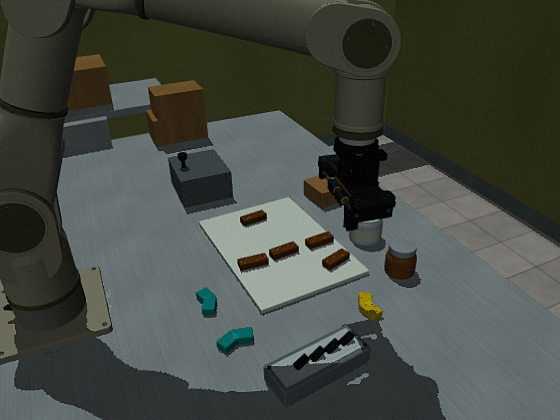

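The lever tips in the side crop, at about (310,310), (372,282), (432,250) and (490,220), match joint values near 1.3–1.5, well beyond 0.9. The lid is flush, five whole bars lie on the board, and the hand is in free air. I'm handing in the job.

```bash
python3 -c "
from bench import ticket
print(ticket.close_job())"
```

```text
the job is handed in; nothing more can be done
None
```

I put all six odd bars (two short, two chipped, two bent) in the tub with the lid open and the lamps on. Then I pushed the lid shut from behind and switched all four lamps off in one sweep away from the robot. I handed the job in about 46 s into the 210 s allowed; no verdict was given.

**Last checks:**
- **Bars:** all six odd bars were in the tub before the lid closed, and the five whole bars lay on the board. One chipped bar rested tilted against the tub's left wall.
- **Lid:** it looked flush and shut.
- **Levers:** judged from the side picture, all four were over at about 1.3–1.5 rad. I could not read the joint values directly.
- **Other objects:** the jar, tin, carton and look-alikes looked unmoved by eye.
- **Hand:** it was in free air, with a wrist force of about 0.8 N.

**What went wrong:**
- **Joint limit:** before the sweep, joint 7 sat at its 2.6 rad limit and some moves stopped short. I turned the tool back 18° and swept from there.
- **Wrong labels:** some top views labelled whole bars as odd when the arm half hid them. I ignored those labels.

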